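# Roll the pin off the texture plate

## Task

The rolling pin is lying over the textured plate on the slab board. Roll it along the two wooden strips, stroking only the top of its barrel with your fingertips, into the space between the plate and the plank with the three cups, and leave it lying still and square across both strips there, uncovering the whole plate and not reaching over the plank. Never push it from the side, grip or lift it, and do not let it bump into anything or disturb the cups and other things around.

Things in the scene. Friction and masses are not known exactly. Their poses are not given: they have to be found in the camera images.
- rolling_pin: Beech rolling pin across the two strips, one rigid piece, 0.55 to 1.0 kg: barrel 70 mm in diameter, 240 mm long; handles up to 33 mm thick reach 203 mm from the middle. Origin on the axis, mid barrel, 54 mm above the table (barrel's top line at 89 mm). Its x axis runs along the barrel, level, within 3 degrees of square to the strips at the start; y and z turn with it as it rolls.
- pin_middle (a point): Same point as the pin's origin. How it rolls: under a fingertip that does not slip (friction 0.5 to 0.7) the pin moves half as far as the fingertip, which thus runs ahead of the crest; a long roll takes several short strokes, each from a little behind the crest to a little ahead. Let go at 0.1 m/s it rolls on about 15 mm (rolling resistance 0.06 of weight); left still it stays.
- slab_board: Fixed plywood slab board, 290 mm (its x) by 350 mm (its y), 9 mm thick, with two dark hardwood thickness strips along its y axis from end to end, each 25 mm wide and 10 mm high, centred at its x = -90 and +90 mm; strip tops 19 mm above the table. Origin at the middle of the board, at table height. The pin rolls along its y axis.
- texture_plate: Fixed fired-clay texture plate with a herringbone relief, 144 mm (its x, across the strips) by 130 mm (its y, along the strips) by 6 mm thick, lying on the slab board between the strips, its top 15 mm above the table, so the pin passes over it without touching. Origin at the middle of its underside. Its y axis is parallel to the strips.
- ware_board: Loose plank (ware board) with three fired-clay cups standing on it, 300 mm (its x) by 100 mm (its y) by 18 mm high, lying on the table crosswise beyond one end of the slab board (either end: at the plate's +y or -y side). Origin at the middle of its underside. Its long x axis is parallel to the pin within about 3 degrees. Between its near edge and the plate's near edge there are 100 to 150 mm.
- cup_a: Fired-clay cup, 66 mm wide and 78 mm high, standing on the plank; its rim is 96 mm above the table. Origin at the middle of its underside. To be left alone.
- cup_b: Fired-clay cup, 66 mm wide and 78 mm high, standing on the plank; its rim is 96 mm above the table. Origin at the middle of its underside. To be left alone.
- cup_c: Fired-clay cup, 66 mm wide and 78 mm high, standing on the plank; its rim is 96 mm above the table. Origin at the middle of its underside. To be left alone.
- banding_wheel: Fixed cast-iron banding wheel (a small turntable), 120 mm wide and 56 mm high, standing on the table beyond the other end of the slab board. Origin at the middle of its underside.
- wood_rib: Flat wooden potter's rib, 105 by 30 by 5 mm, lying loose on the slab board between the strips, beside the plate (at its +y side); the pin passes over it without touching. Origin at the middle of its underside. To be left alone.
- loop_tool: Loop trimming tool, 190 mm long, lying on the table to the robot's left. To be left alone.
- glaze_brush: Brush lying on the table to the robot's right. To be left alone.
- underglaze_jar: Small jar, 62 mm wide and 85 mm high, standing on the table to the robot's right. To be left alone.

How it is judged:
By the outcome, as a careful person would: the job done as asked, in the order asked, and still so for the second after the job is handed in, with the robot touching nothing.
It also fails if it takes over 51 s, if anything falls off the work surface, if the arm or the gripper's body presses on something with over 40 N, if the wrist force passes 120 N, or if a joint passes its speed limit or range.

## Robot

A 7-joint arm with a two-finger parallel gripper is mounted at the origin on the work surface. World frame = base frame: x ahead of the robot, y to its left, z up, the work surface at z = 0. Lengths are in m, angles in rad, forces in N, time in s.
With the tool pointing down it reaches from about 0.4 to 0.875 m from the base axis. Payload 6.5 kg.
Tool frame: the origin (TCP) lies between the finger pads; the fingertips stand manip.tip_reach ahead of it and the grasp point (between the pads) lies 8 mm behind it (manip.tip_reach is the distance from the TCP to the fingertips, in m); y points along the fingers, z is the direction in which the jaws open and shut, and the axes are right-handed (so a half turn about y gives the same grasp; the last joint's range is limited). The gripper opens to 88 mm and grips with 3 to 60 N. Pads are 18 mm wide; open, the fingers measure 123 mm over their backs; the gripper's body (75 mm by 187 mm) begins 45 mm behind the grasp point.
Start: joints at [1.136, 0.536, -0.004, 1.538, 0.003, 1.067, -0.071], TCP at [0.234, -0.606, 0.25] pointing down, gripper open.
Joint ranges: [-2.7, 2.7], [-0.37, 2.16], [-1.27, 1.26], [0.24, 2.4], [-1.31, 4.45], [0.19, 1.91], [-2.76, 2.76]. Speed limits (rad/s): [2.39, 2.39, 3.14, 3.14, 3.14, 3.14, 3.14].

## Interface

Orientations are given as a rotation vector (axis times angle).
In Python, from station import manip, cams, ticket, spot_in, mark_of gives the robot as it stands.
- The arm moves only by the shell command python3 -m pendant 'ROWS' [OPENING] [FORCE]. ROWS is JSON, a list of rows, each a list of 2 entries, a list of its own where there are three numbers: the shift along the tool's x, y, z in units of 40 mm (1.0 is 40 mm), then the turn, a rotation vector about the tool's x, y, z in units of 6 degrees (1.0 is 6 degrees). In form: [[[x, y, z], [rx, ry, rz]], ...]. A call has 1 to 8 rows; each row shifts and turns the commanded pose from where the row before left it, along the tool's axes as they then stand; what a row does not reach is not made up. A row lasts 1/8 s, in which the tool goes at most 62.5 mm and 10.7 degrees, less where a joint would pass 70% of its speed; a pose out of reach is approached as far as the arm can. A call is refused whole if a number of a shift passes 1 or a number of a turn 1, either way. A call with a gripper value outside its range is refused whole. OPENING is the opening in per cent of the stroke, from 0 (shut) to 100 (fully open), set as the call begins (- or left out, the last holds). The fingers move at their own pace and stop on an object; FORCE is the grip in N (left out, the last holds). Time passes only in rows, so rows that do not move let the fingers close. It gives the time, the measured TCP pose, the force and the opening at its end, in the units of the state.
- manip.state(): the state, without advancing time (a new reading comes with each control period).
- cams.capture(name): name is "scene" or "side" or "wrist"; returns the picture (420x560x3 uint8, blue, green, red); there is no depth.
- cams.camera_info(name): a dict with "fx", "fy", "cx", "cy" (pixels), "k1" (the pictures are not rectified: a ray, as slopes to the right and down, at radius r is drawn at 1 + k1 r^2 times it, then the intrinsics apply), "xyz" and "attitude" of the camera in the world. Camera axes: x right, y down, z forward; pixel columns grow to the right and rows downward; lengths in m; the calibration is good to about 2 mm. A picture is of the moment at which its call begins: read the wrist's pose just before it. camera_info takes no time and is no camera call; for the wrist camera it gives the pose at the moment of the call.
- ticket.close_job(): hands the job in, once; it reports no verdict.
Trained networks look in the newest picture that a camera, given by its name, has taken for a name from the list of things; names that differ only in an ending like _2 or _b are one class to them, and where a whole thing is asked for, a point or a joint stands for the part that bears it (a point fixed in the world has none). Each returns a list of dicts, best first, with "confidence" (0 to 1); they miss things now and then, are a little off and sometimes report something else, mostly with a low value. They report only what shows in the picture. A call takes as long as a camera call.
- spot_in(name, camera): "uv" ([column, row] in pixels, amid what is visible of it).
- mark_of(name, camera): "uv" ([column, row] in pixels: a listed point, or the origin of a listed thing).
The state is a dict: "clock": time; "joint_pos": joint angles; "dq": joint speeds; "joint_efforts": joint torques, N m; "ee_pos": TCP position; "tcp_rot": TCP orientation; "force": force on the tool from outside, world axes, zero at the start; "wrist_torque": the same for the moment, N m; "opening": opening from 0.0 (shut) to 1.0 (fully open).
Only numpy, scipy, OpenCV 4.12 (cv2) and the standard library are available. Lean on these libraries where they do the work, as an engineer would, in place of code of your own. Each camera call takes 0.05 s, during which the arm holds its last target. There are 200 camera calls.

## Working session

There is one attempt and no reset: what is moved stays moved. The work goes in short steps, Python scripts to look and compute and a shell command to move; the robot and the scene stay as the last step left them, time stands still between calls to the robot, and variables do not carry over. Pictures are saved under pics/ and viewed, about 8 in all and at most 12, crops included, and the job is handed in when it is done.

```bash
ls; mkdir -p pics; cat > h.py <<'E'
import numpy as np, cv2
from scipy.spatial.transform import Rotation as R
from station import manip, cams, ticket, spot_in, mark_of
def att(i):
    a=np.array(i["attitude"],float)
    return a if a.shape==(3,3) else R.from_rotvec(a).as_matrix()
def ray(i,uv):
    d=np.array([(uv[0]-i["cx"])/i["fx"],(uv[1]-i["cy"])/i["fy"]]); p=d.copy()
    for _ in range(20): p=d/(1+i["k1"]*(p@p))
    return att(i)@np.array([p[0],p[1],1])
def at_z(i,uv,z):
    r=ray(i,uv); o=np.array(i["xyz"]); return o+r*(z-o[2])/r[2]
def proj(i,P):
    q=att(i).T@(np.array(P)-i["xyz"]); p=q[:2]/q[2]; p=p*(1+i["k1"]*(p@p))
    return np.array([p[0]*i["fx"]+i["cx"],p[1]*i["fy"]+i["cy"]])
E
python3 - <<'E'
from h import *
s=manip.state(); print({k:np.round(v,3) for k,v in s.items()}, manip.tip_reach); print(R.from_rotvec(s["tcp_rot"]).as_matrix().round(2))
Z=dict(pin_middle=.054,slab_board=0,texture_plate=.009,ware_board=0,cup_a=.018,banding_wheel=0,wood_rib=.009,underglaze_jar=0,loop_tool=0,glaze_brush=0)
for c in("scene","side"):
    im=cams.capture(c); cv2.imwrite(f"pics/{c}0.png",im); i=cams.camera_info(c); print(c,i)
    for n,z in Z.items():
        for d in mark_of(n,c)[:3]: print(n,np.round(d["uv"]),round(d["confidence"],2),at_z(i,d["uv"],z).round(3)[:2])
E
```

```text
pics
{'clock': np.float64(0.0), 'joint_pos': array([ 1.136,  0.537, -0.004,  1.539,  0.003,  1.067, -0.071]), 'dq': array([-0.002,  0.   ,  0.001, -0.001, -0.001, -0.   , -0.003]), 'joint_efforts': array([-0.0000e+00, -5.7098e+01,  9.9100e-01, -2.5160e+01, -5.6000e-02,
        1.8000e-02,  0.0000e+00]), 'ee_pos': array([ 0.234, -0.606,  0.249]), 'tcp_rot': array([-0.377,  2.022, -2.019]), 'force': array([-0.2  , -0.126, -0.269]), 'wrist_torque': array([-0.002,  0.025, -0.001]), 'opening': np.float64(0.999)} 0.011
[[-0.93 -0.    0.36]
 [-0.36  0.   -0.93]
 [ 0.   -1.   -0.  ]]
scene {'fx': 469.85346454129757, 'fy': 469.85346454129757, 'cx': 273.5960856464884, 'cy': 208.5635327871328, 'k1': 0.02813852344765877, 'xyz': array([1.37527278, 0.59575763, 1.28658975]), 'attitude': array([-1.26974084, -2.35937637,  0.8640484 ])}
pin_middle [264. 203.] 0.67 [ 0.502 -0.02 ]
slab_board [267. 214.] 0.83 [ 0.5   -0.011]
texture_plate [266. 214.] 0.86 [ 0.51  -0.007]
ware_board [226. 178.] 0.66 [ 0.444 -0.239]
cup_a [225. 181.] 0.93 [ 0.47  -0.221]
cup_a [201. 195.] 0.86 [ 0.573 -0.25 ]
cup_a [241. 
[... 473 characters left out ...]
attitude': array([-0.45566585,  2.72254888, -1.21142928])}
pin_middle [295. 216.] 0.87 [ 0.489 -0.007]
slab_board [294. 226.] 0.86 [ 0.493 -0.009]
slab_board [277. 246.] 0.46 [0.518 0.103]
slab_board [320. 190.] 0.43 [ 0.458 -0.24 ]
texture_plate [293. 223.] 0.84 [ 0.498 -0.017]
cup_a [320. 187.] 0.82 [ 0.459 -0.236]
cup_a [347. 197.] 0.65 [ 0.347 -0.209]
cup_a [296. 179.] 0.55 [ 0.561 -0.254]
banding_wheel [257. 276.] 0.57 [0.537 0.252]
wood_rib [277. 250.] 0.73 [0.509 0.131]
wood_rib [275. 363.] 0.26 [0.374 0.539]
underglaze_jar [315. 148.] 0.62 [ 0.557 -0.503]
loop_tool [278. 364.] 0.78 [0.366 0.534]
glaze_brush [362. 159.] 0.82 [ 0.345 -0.492]
glaze_brush [320. 184.] 0.69 [ 0.469 -0.273]
```

```bash
python3 - <<'E'
from h import *
a=cv2.imread("pics/scene0.png")[120:290,140:380]; b=cv2.imread("pics/side0.png")[120:300,200:400]
cv2.imwrite("pics/scene0c.png",cv2.resize(a,None,fx=3.3,fy=3.3,interpolation=2)); cv2.imwrite("pics/side0c.png",cv2.resize(b,None,fx=3.3,fy=3.3,interpolation=2))
E
```

```text
(no output)
```

View pics/scene0c.png

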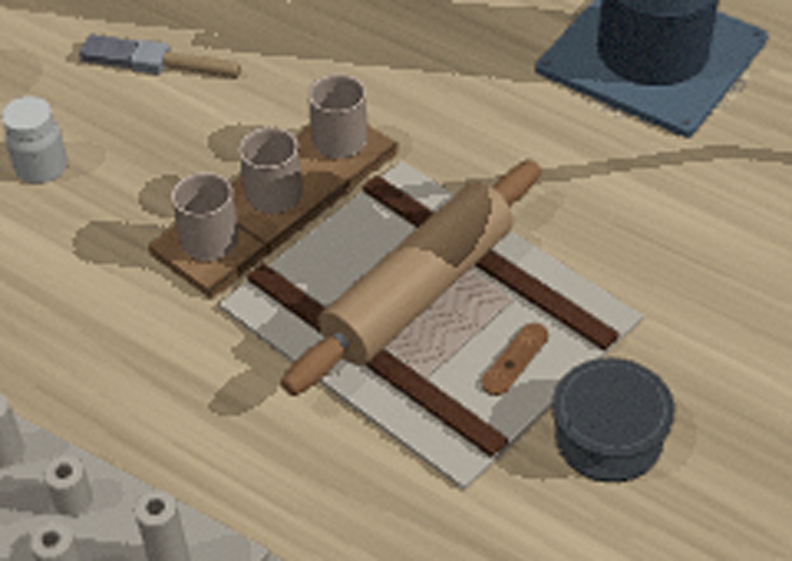

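View pics/side0c.png

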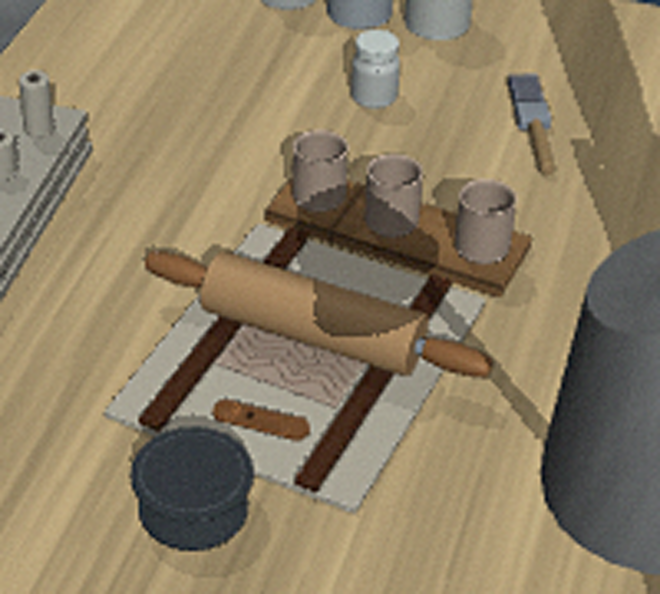

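```bash
python3 - <<'E'
from h import *
D=dict(scene=((140,120),dict(sFar=[(377,181),(611,342),.019],sNear=[(260,271),(500,447),.019],pin=[(288,385),(535,167),.054],plank=[(212,290),(397,145),.018],board1=[(220,303),(403,163),.009],board2=[(462,487),(643,318),.009],plate=[(412,372),(515,300),.015],ribax=[(490,385),(540,330),.014])),
side=((200,120),dict(sFar=[(437,278),(310,485),.019],sNear=[(290,235),(152,425),.019],pin=[(150,258),(488,365),.054],plank=[(268,213),(503,287),.018],board2=[(105,413),(357,509),.009],plate=[(218,362),(332,402),.015],ribax=[(215,408),(310,432),.014])))
for c,(o,d) in D.items():
    i=cams.camera_info(c)
    for n,(p,q,z) in d.items():
        P,Q=[at_z(i,(o[0]+x/3.3,o[1]+y/3.3),z)[:2] for x,y in (p,q)]
        v=Q-P; print(c,n,P.round(3),Q.round(3),"mid",((P+Q)/2).round(3),"len",np.linalg.norm(v).round(3),"ang",np.degrees(np.arctan2(v[1],v[0])).round(1))
E
```

```text
scene sFar [ 0.384 -0.148] [0.441 0.19 ] mid [0.412 0.021] len 0.342 ang 80.3
scene sNear [ 0.565 -0.176] [0.617 0.163] mid [ 0.591 -0.006] len 0.343 ang 81.3
scene pin [ 0.69  -0.039] [0.296 0.008] mid [ 0.493 -0.016] len 0.397 ang 173.2
scene plank [ 0.614 -0.203] [ 0.322 -0.162] mid [ 0.468 -0.182] len 0.294 ang 172.1
scene board1 [ 0.618 -0.19 ] [ 0.335 -0.145] mid [ 0.477 -0.167] len 0.286 ang 171.1
scene board2 [0.671 0.154] [0.387 0.199] mid [0.529 0.177] len 0.288 ang 171.0
scene plate [0.585 0.037] [0.445 0.075] mid [0.515 0.056] len 0.146 ang 165.0
scene ribax [0.554 0.113] [0.464 0.118] mid [0.509 0.115] len 0.09 ang 176.6
side sFar [ 0.388 -0.151] [0.429 0.192] mid [0.408 0.021] len 0.345 ang 83.2
side sNear [ 0.569 -0.168] [0.607 0.168] mid [ 0.588 -0.   ] len 0.337 ang 83.5
side pin [ 0.69  -0.039] [0.296 0.004] mid [ 0.493 -0.017] len 0.396 ang 173.8
side plank [ 0.606 -0.199] [ 0.314 -0.161] mid [ 0.46 -0.18] len 0.294 ang 172.7
side board2 [0.663 0.159] [0.378 0.198] mid [0.521 0.179] len 0.288 ang 172.2
side plate [0.576 0.055] [0.443 0.072] mid [0.51  0.063] len 0.134 ang 172.7
side ribax [0.556 0.119] [0.452 0.119] mid [0.504 0.119] len 0.104 ang 179.9
```

The pin is at about (0.493, -0.017) and the strips run at about 82°. The plank is on the -y side, and the plate-to-plank gap is about 116 mm, which fits the stated range. I'll turn the tool square to the strips and move over the pin.

```bash
python3 -m pendant '[[[0,0,0],[0,-1,0]],[[0,0,0],[0,-1,0]],[[0,0,0],[0,-1,0]],[[0,0,0],[0,-1,0]],[[0,0,0],[0,-1,0]],[[0,0,0],[0,-1,0]],[[0,0,0],[0,-1,0]],[[0,0,0],[0,-1,0]]]' 100 && python3 -m pendant '[[[0,0,0],[0,-1,0]],[[0,0,0],[0,-1,0]],[[0,0,0],[0,-0.13,0]]]'
cat > d.py <<'E'
import sys
from h import *
# frame: s along strips towards plank, w along barrel (tool z); target TCP xyz
s=manip.state(); M=R.from_rotvec(s["tcp_rot"]).as_matrix(); p=np.array(s["ee_pos"])
print("t",round(float(s["clock"]),2),"p",p.round(4),"F",np.round(s["force"],1),"x",M[:,0].round(3),"y",M[:,1].round(3),"z yaw",np.degrees(np.arctan2(M[1,2],M[0,2])).round(2))
if len(sys.argv)>3: print("units",((M.T@(np.array(list(map(float,sys.argv[1:4])))-p))/.04).round(2))
E
python3 d.py 0.493 -0.017 0.23
```

```text
clock: 2.1
ee_pos: [0.2343, -0.6063, 0.2497]
tcp_rot: [-1.016, 1.47, -1.47]
force: [-0.7, 1.1, -0.5]
opening: 1.001
clock: 2.48
ee_pos: [0.2342, -0.6063, 0.2497]
tcp_rot: [-1.139, 1.313, -1.313]
force: [0.1, 0.1, -1.0]
opening: 0.999
t 2.48 p [ 0.2342 -0.6063  0.2497] F [ 0.1  0.1 -1. ] x [-0.141 -0.99  -0.   ] y [ 0.  0. -1.] z yaw -8.11
units [-15.5    0.49   4.33]
```

```bash
python3 -m pendant '[[[-1,0,0.28],[0,0,0]],[[-1,0,0.28],[0,0,0]],[[-1,0,0.28],[0,0,0]],[[-1,0,0.28],[0,0,0]],[[-1,0,0.28],[0,0,0]],[[-1,0,0.28],[0,0,0]],[[-1,0,0.28],[0,0,0]],[[-1,0,0.28],[0,0,0]]]' && python3 -m pendant '[[[-1,0,0.28],[0,0,0]],[[-1,0,0.28],[0,0,0]],[[-1,0,0.28],[0,0,0]],[[-1,0,0.28],[0,0,0]],[[-1,0.1,0.28],[0,0,0]],[[-1,0.1,0.28],[0,0,0]],[[-1,0.1,0.28],[0,0,0]],[[-0.5,0.1,0.28],[0,0,0]]]' && python3 -m pendant '[[[0,0,0],[0,0,0]]]'
python3 d.py 0.493 -0.017 0.115
python3 - <<'E'
from h import *
i=cams.camera_info("wrist"); im=cams.capture("wrist"); cv2.imwrite("pics/w1.png",im); print(i)
for n,z in dict(pin_middle=.054,texture_plate=.009,ware_board=0,slab_board=0).items():
    for d in mark_of(n,"wrist")[:2]: print(n,np.round(d["uv"]),round(d["confidence"],2),at_z(i,d["uv"],z).round(3)[:2])
E
```

```text
clock: 3.48
ee_pos: [0.3686, -0.3009, 0.25]
tcp_rot: [-1.138, 1.313, -1.315]
force: [0.3, -0.4, 1.0]
opening: 0.997
clock: 4.47
ee_pos: [0.4996, -0.0152, 0.2339]
tcp_rot: [-1.138, 1.312, -1.312]
force: [0.0, 0.0, -0.0]
opening: 1.0
clock: 4.6
ee_pos: [0.4995, -0.016, 0.2336]
tcp_rot: [-1.139, 1.312, -1.311]
force: [0.2, 0.1, 0.5]
opening: 1.001
t 4.6 p [ 0.4995 -0.016   0.2336] F [0.2 0.1 0.5] x [-0.139 -0.99  -0.001] y [ 0.     0.001 -1.   ] z yaw -8.0
units [ 0.05  2.97 -0.16]
{'fx': 328.828525257437, 'fy': 328.828525257437, 'cx': 282.608856734899, 'cy': 213.47834458857204, 'k1': -0.008226661594501417, 'xyz': array([0.50920965, 0.05960515, 0.36839642]), 'attitude': array([ 2.8347606 , -0.19765026, -0.02989036])}
texture_plate [280. 198.] 0.3 [ 0.493 -0.033]
```

View pics/w1.png

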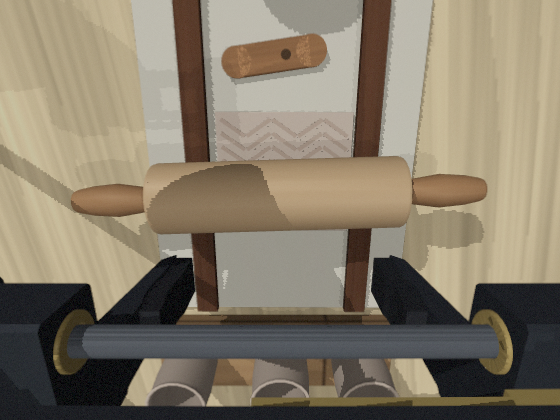

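```bash
cat >> h.py <<'E'
B=np.array([.5,.006]); U=np.array([-.139,-.990]); W=np.array([.990,-.139])
def sw(P): P=np.array(P)[:2]-B; return np.array([P@U,P@W])
E
python3 - <<'E'
from h import *
# capture pose as printed
i={'fx': 328.828525257437,'fy': 328.828525257437,'cx': 282.608856734899,'cy': 213.47834458857204,'k1': -0.008226661594501417,'xyz':np.array([0.50920965,0.05960515,0.36839642]),'attitude':np.array([2.8347606,-0.19765026,-0.02989036])}
def L(n,p,q,z):
    P,Q=at_z(i,p,z)[:2],at_z(i,q,z)[:2]; v=Q-P
    print(n,P.round(3),Q.round(3),"sw",sw(P).round(4),sw(Q).round(4),"ang",np.degrees(np.arctan2(v[1],v[0])).round(2),"len",np.linalg.norm(v).round(3))
L("tips",(72,200),(487,189),.054); L("barrel ends",(147,199),(408,189),.054)
L("stripL",(173,0),(197,310),.019); L("stripR",(392,0),(368,310),.019); L("plate+y",(216,111),(352,111),.015)
L("rib",(233,61),(315,50),.014)
L("board end",(218,306),(345,306),.009);L("plank",(200,322),(360,320),.018)
for s in (.06,.074,.09):
    P=B+s*U; print(s,proj(i,[*P,.015]))
for s in(-.011,.0237,.0587): P=B+s*U; print("pin",s,proj(i,[*P,.054]))
E
```

```text
tips [0.291 0.006] [ 0.698 -0.04 ] sw [ 0.0291 -0.2071] [0.0179 0.2023] ang -6.42 len 0.41
barrel ends [ 0.365 -0.003] [ 0.621 -0.029] sw [ 0.0281 -0.1324] [0.0179 0.1245] ang -5.72 len 0.257
stripL [0.422 0.172] [ 0.373 -0.156] sw [-0.1537 -0.1002] [ 0.1777 -0.1031] ang -98.5 len 0.332
stripR [0.624 0.144] [ 0.581 -0.185] sw [-0.1538  0.1033] [0.1777 0.1063] ang -97.46 len 0.332
plate+y [0.442 0.07 ] [0.58 0.05] sw [-0.055  -0.0667] [-0.055   0.0729] ang -7.98 len 0.14
rib [0.467 0.114] [0.549 0.112] sw [-0.1022 -0.0473] [-0.1121  0.0334] ang -1.0 len 0.081
board end [ 0.397 -0.16 ] [ 0.554 -0.182] sw [ 0.1785 -0.0793] [0.1785 0.08  ] ang -7.98 len 0.159
plank [ 0.373 -0.174] [ 0.57  -0.198] sw [ 0.1956 -0.101 ] [0.1926 0.0978] ang -7.14 len 0.199
0.06 [281.09788456 217.55937687]
0.074 [281.11122801 229.21955982]
0.09 [281.12615733 242.23319167]
pin -0.011 [280.8385108  159.25972672]
pin 0.0237 [280.88473779 194.66013778]
pin 0.0587 [280.92879507 228.1702313 ]
```

The wrist view shows the strips at -98°, which matches the tool yaw. The pin's axis is at -6.4°, 1.6° off square, with its middle at s≈0.0235. The plate's near edge is at s≈0.075 and the plank at s≈0.194, so the target middle is s≈0.1345. Next I descend to just above the crest, 8 mm behind it.

```bash
python3 -m pendant '[[[-0.15,0.8,-0.1],[0,0,0]],[[0,0.9,0],[0,0,0]],[[0,0.9,0],[0,0,0]],[[0,0.64,0],[0,0,0]],[[0,0,0],[0,0,0]]]' && python3 d.py; python3 -m pendant '[[[0,0.05,0],[0,0,0]],[[0,0.05,0],[0,0,0]],[[0,0,0],[0,0,0]]]'; python3 d.py
```

```text
clock: 5.48
ee_pos: [0.4948, -0.012, 0.1031]
tcp_rot: [-1.141, 1.315, -1.312]
force: [0.5, 0.5, 1.0]
opening: 0.993
t 5.47 p [ 0.4948 -0.012   0.1031] F [0.5 0.5 1. ] x [-0.142 -0.99   0.001] y [-0.003 -0.    -1.   ] z yaw -8.16
clock: 5.85
ee_pos: [0.4961, -0.0113, 0.1007]
tcp_rot: [-1.138, 1.312, -1.313]
force: [-0.0, -0.6, 0.5]
opening: 0.999
t 5.85 p [ 0.4961 -0.0113  0.1007] F [-0.  -0.6  0.5] x [-0.141 -0.99   0.   ] y [ 0.001 -0.    -1.   ] z yaw -8.1
```

```bash
python3 -m pendant '[[[0,0.03,0],[0,0,0]],[[0,0.03,0],[0,0,0]],[[0,0,0],[0,0,0]]]'; python3 d.py
```

```text
clock: 6.22
ee_pos: [0.4963, -0.0106, 0.1001]
tcp_rot: [-1.139, 1.311, -1.313]
force: [-7.8, 1.2, 27.7]
opening: 1.003
t 6.22 p [ 0.4963 -0.0106  0.1001] F [-7.8  1.2 27.7] x [-0.141 -0.99   0.001] y [ 0.001 -0.001 -1.   ] z yaw -8.08
```

```bash
python3 -m pendant '[[[0,-0.02,0],[0,0,0]],[[0.07,0,0],[0,0,0]],[[0.14,0,0],[0,0,0]],[[0.14,0,0],[0,0,0]],[[0.14,0,0],[0,0,0]],[[0.14,0,0],[0,0,0]],[[0.07,0,0],[0,0,0]],[[0,0,0],[0,0,0]]]'; python3 d.py; python3 -m pendant '[[[0,-0.15,0],[0,0,0]],[[0,-0.15,0],[0,0,0]],[[0,0,0],[0,0,0]]]'; python3 - <<'E'
from h import *
for c in("wrist","scene","side"):
    i=cams.camera_info(c); im=cams.capture(c); cv2.imwrite(f"pics/{c}2.png",im)
    for d in mark_of("pin_middle",c)[:1]: print(c,np.round(d["uv"]),round(d["confidence"],2),sw(at_z(i,d["uv"],.054)).round(4))
print(sw(manip.state()["ee_pos"]))
E
```

```text
clock: 7.22
ee_pos: [0.4931, -0.039, 0.1002]
tcp_rot: [-1.137, 1.311, -1.314]
force: [-1.8, 0.4, 14.7]
opening: 1.002
t 7.22 p [ 0.4931 -0.039   0.1002] F [-1.8  0.4 14.7] x [-0.141 -0.99   0.   ] y [ 0.002 -0.001 -1.   ] z yaw -8.12
clock: 7.6
ee_pos: [0.4922, -0.0389, 0.1109]
tcp_rot: [-1.138, 1.312, -1.313]
force: [0.1, 0.3, -0.4]
opening: 1.002
scene [295. 229.] 0.72 [-0.1259  0.0238]
side [298. 212.] 0.78 [ 0.0352 -0.0099]
[ 0.04556812 -0.00196903]
```

View pics/wrist2.png

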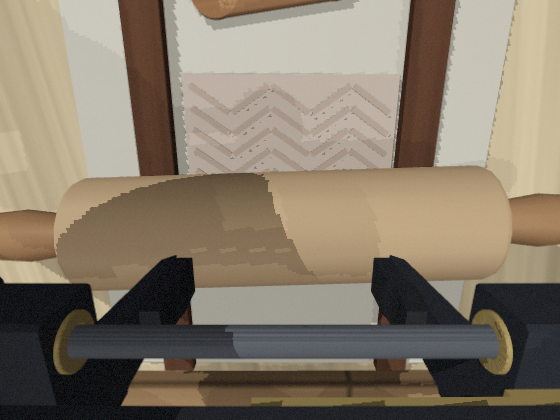

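Stroke 1 was clean: the tip moved 28.5 mm and the pin about 14 mm. I'll repeat the cycle.

```bash
S(){ python3 - <<'E'
from h import *
s=manip.state(); print("t",round(float(s["clock"]),2),"tip sw",sw(s["ee_pos"]).round(4),"z",round(s["ee_pos"][2],4),"F",np.round(s["force"],1))
E
}
python3 -m pendant '[[[-0.2,0,0],[0,0,0]],[[-0.18,0,0],[0,0,0]],[[0,0.15,0],[0,0,0]],[[0,0.15,0],[0,0,0]],[[0,0,0],[0,0,0]]]' >/dev/null; S
python3 -m pendant '[[[0.07,0,0],[0,0,0]],[[0.15,0,0],[0,0,0]],[[0.15,0,0],[0,0,0]],[[0.15,0,0],[0,0,0]],[[0.15,0,0],[0,0,0]],[[0.07,0,0],[0,0,0]],[[0,0,0],[0,0,0]]]'>/dev/null; S
python3 -m pendant '[[[0,-0.15,0],[0,0,0]],[[0,-0.15,0],[0,0,0]],[[0,0,0],[0,0,0]]]' >/dev/null
python3 -m pendant '[[[-0.2,0,0],[0,0,0]],[[-0.17,0,0],[0,0,0]],[[0,0.15,0],[0,0,0]],[[0,0.15,0],[0,0,0]],[[0,0,0],[0,0,0]]]' >/dev/null; S
python3 -m pendant '[[[0.07,0,0],[0,0,0]],[[0.15,0,0],[0,0,0]],[[0.15,0,0],[0,0,0]],[[0.15,0,0],[0,0,0]],[[0.15,0,0],[0,0,0]],[[0.07,0,0],[0,0,0]],[[0,0,0],[0,0,0]]]'>/dev/null; S
python3 -m pendant '[[[0,-0.15,0],[0,0,0]],[[0,-0.15,0],[0,0,0]],[[0,0,0],[0,0,0]]]' >/dev/null; S
python3 - <<'E'
from h import *
for c in("wrist","scene","side"):
    i=cams.camera_info(c); im=cams.capture(c); cv2.imwrite(f"pics/{c}3.png",im)
    if c=="wrist": print({k:np.array(v).tolist() for k,v in i.items()})
    for d in mark_of("pin_middle",c)[:2]: print(c,np.round(d["uv"]),round(d["confidence"],2),sw(at_z(i,d["uv"],.054)).round(4))
E
```

```text
t 8.53 tip sw [ 0.0298 -0.0016] z 0.1 F [-7.9  1.3 26.2]
t 9.4 tip sw [ 0.0602 -0.0008] z 0.1001 F [-3.6  0.  24.5]
t 10.4 tip sw [ 0.0446 -0.0017] z 0.1 F [-7.9  1.8 27.8]
t 11.28 tip sw [ 0.075  -0.0009] z 0.1001 F [-4.9 -0.7 25.1]
t 11.65 tip sw [ 0.0749 -0.0017] z 0.1106 F [-0.3 -0.6  0.1]
{'fx': 328.828525257437, 'fy': 328.828525257437, 'cx': 282.608856734899, 'cy': 213.47834458857204, 'k1': -0.008226661594501417, 'xyz': [0.49772564637512084, 0.0077792175993214715, 0.2452791007999267], 'attitude': [2.8336189829713985, -0.2000388186442828, -0.030009252589014348]}
scene [257. 198.] 0.87 [0.0611 0.0045]
scene [189. 141.] 0.53 [ 0.4629 -0.037 ]
side [314. 151.] 0.62 [0.4052 0.0909]
side [257. 276.] 0.53 [-0.2867 -0.0227]
```

View pics/wrist3.png

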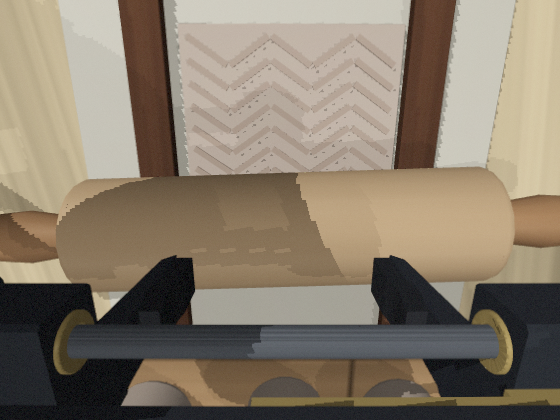

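```bash
S(){ python3 - <<'E'
from h import *
s=manip.state(); print("t",round(float(s["clock"]),2),"tip sw",sw(s["ee_pos"]).round(4),"z",round(s["ee_pos"][2],4),"F",np.round(s["force"],1))
E
}
python3 -m pendant '[[[-0.2,0,0],[0,0,0]],[[-0.19,0,0],[0,0,0]],[[0,0.15,0],[0,0,0]],[[0,0.13,0],[0,0,0]],[[0,0,0],[0,0,0]]]' >/dev/null; S
python3 -m pendant '[[[0.08,0,0],[0,0,0]],[[0.15,0,0],[0,0,0]],[[0.15,0,0],[0,0,0]],[[0.15,0,0],[0,0,0]],[[0.15,0,0],[0,0,0]],[[0.08,0,0],[0,0,0]],[[0,0,0],[0,0,0]]]'>/dev/null; S
python3 -m pendant '[[[0,-0.15,0],[0,0,0]],[[0,-0.13,0],[0,0,0]],[[0,0,0],[0,0,0]]]' >/dev/null
python3 -m pendant '[[[-0.2,0,0],[0,0,0]],[[-0.18,0,0],[0,0,0]],[[0,0.15,0],[0,0,0]],[[0,0.13,0],[0,0,0]],[[0,0,0],[0,0,0]]]' >/dev/null; S
python3 -m pendant '[[[0.08,0,0],[0,0,0]],[[0.15,0,0],[0,0,0]],[[0.15,0,0],[0,0,0]],[[0.15,0,0],[0,0,0]],[[0.15,0,0],[0,0,0]],[[0.08,0,0],[0,0,0]],[[0,0,0],[0,0,0]]]'>/dev/null; S
python3 -m pendant '[[[0,-0.15,0],[0,0,0]],[[0,-0.13,0],[0,0,0]],[[0,0,0],[0,0,0]]]' >/dev/null; S
python3 - <<'E'
from h import *
for c in("wrist",):
    i=cams.camera_info(c); im=cams.capture(c); cv2.imwrite(f"pics/{c}4.png",im)
    print({k:np.array(v).tolist() for k,v in i.items()})
    for s in (.0595+.0,.09,.0965,.13): print(s,[proj(i,[*(B+s*U+w*W),.054]).round() for w in(-.12,.12)])
    for d in mark_of("texture_plate",c)[:1]: print(d,sw(at_z(i,d["uv"],.009)).round(4))
E
```

```text
t 12.57 tip sw [ 0.0589 -0.0018] z 0.1001 F [-4.7  1.1 17.2]
t 13.45 tip sw [ 0.09  -0.001] z 0.1002 F [-1.5 -0.1 14.7]
t 14.45 tip sw [ 0.0742 -0.0018] z 0.1001 F [-5.6  0.8 17.8]
t 15.32 tip sw [ 0.1053 -0.001 ] z 0.1002 F [-1.8 -0.  14.7]
t 15.7 tip sw [ 0.1049 -0.0018] z 0.1106 F [ 0.   0.7 -0.7]
{'fx': 328.828525257437, 'fy': 328.828525257437, 'cx': 282.608856734899, 'cy': 213.47834458857204, 'k1': -0.008226661594501417, 'xyz': [0.4935050281329006, -0.021903389584067776, 0.245337636648728], 'attitude': [2.8335841252891885, -0.20000112458503005, -0.029914368675591614]}
0.0595 [array([ 82., 167.]), array([492., 167.])]
0.09 [array([ 91., 217.]), array([483., 216.])]
0.0965 [array([ 93., 227.]), array([481., 226.])]
0.13 [array([102., 275.]), array([471., 275.])]
{'uv': [287.9, 84.2], 'confidence': 0.87} [0.0111 0.0011]
```

View pics/wrist4.png

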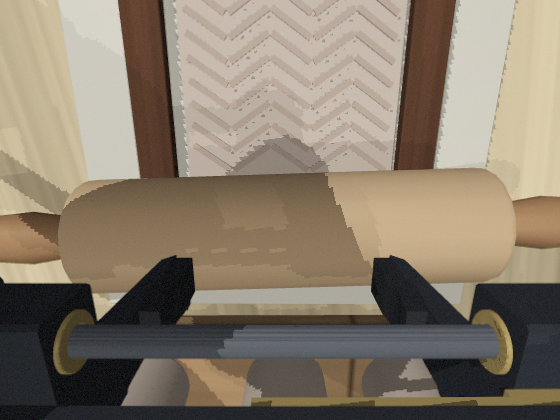

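```bash
S(){ python3 - <<'E'
from h import *
s=manip.state(); print("t",round(float(s["clock"]),2),"tip sw",sw(s["ee_pos"]).round(4),"z",round(s["ee_pos"][2],4),"F",np.round(s["force"],1))
E
}
python3 -m pendant '[[[-0.2,0,0],[0,0,0]],[[-0.18,0,0],[0,0,0]],[[0,0.15,0],[0,0,0]],[[0,0.13,0],[0,0,0]],[[0,0,0],[0,0,0]]]' >/dev/null; S
python3 -m pendant '[[[0.08,0,0],[0,0,0]],[[0.15,0,0],[0,0,0]],[[0.15,0,0],[0,0,0]],[[0.15,0,0],[0,0,0]],[[0.15,0,0],[0,0,0]],[[0.08,0,0],[0,0,0]],[[0,0,0],[0,0,0]]]'>/dev/null; S
python3 -m pendant '[[[0,-0.15,0],[0,0,0]],[[0,-0.13,0],[0,0,0]],[[0,0,0],[0,0,0]]]' >/dev/null
python3 -m pendant '[[[-0.2,0,0],[0,0,0]],[[-0.18,0,0],[0,0,0]],[[0,0.15,0],[0,0,0]],[[0,0.13,0],[0,0,0]],[[0,0,0],[0,0,0]]]' >/dev/null; S
python3 -m pendant '[[[0.08,0,0],[0,0,0]],[[0.15,0,0],[0,0,0]],[[0.15,0,0],[0,0,0]],[[0.15,0,0],[0,0,0]],[[0.15,0,0],[0,0,0]],[[0.08,0,0],[0,0,0]],[[0,0,0],[0,0,0]]]'>/dev/null; S
python3 -m pendant '[[[0,-0.15,0],[0,0,0]],[[0,-0.6,0],[0,0,0]],[[-0.5,-1,0],[0,0,0]],[[-1,-1,0],[0,0,0]],[[-1,-0.5,0],[0,0,0]],[[0,0,0],[0,0,0]],[[0,0,0],[0,0,0]]]' >/dev/null; S
python3 - <<'E'
from h import *
for c in("wrist",):
    i=cams.camera_info(c); im=cams.capture(c); cv2.imwrite(f"pics/{c}5.png",im)
    print({k:np.array(v).tolist() for k,v in i.items()})
    for d in mark_of("pin_middle",c)[:1]: print(d,sw(at_z(i,d["uv"],.054)).round(4))
    for d in mark_of("texture_plate",c)[:1]: print(d,sw(at_z(i,d["uv"],.009)).round(4))
E
```

```text
t 16.43 tip sw [ 0.0894 -0.0019] z 0.1001 F [-4.1  1.4 17.5]
t 17.3 tip sw [ 0.1205 -0.001 ] z 0.1002 F [-3.1  0.8 14.2]
t 18.3 tip sw [ 0.1047 -0.0019] z 0.1001 F [-5.2  1.2 16.3]
t 19.18 tip sw [ 0.1358 -0.001 ] z 0.1003 F [-1.9  0.1 14.8]
t 20.05 tip sw [ 0.0361 -0.0022] z 0.2286 F [ 0.1  0.2 -0.3]
{'fx': 328.828525257437, 'fy': 328.828525257437, 'cx': 282.608856734899, 'cy': 213.47834458857204, 'k1': -0.008226661594501417, 'xyz': [0.5028982412534253, 0.04631914947517315, 0.36326506235589007], 'attitude': [2.8329048089638587, -0.2000337735978449, -0.032218471994983164]}
{'uv': [284.4, 280.0], 'confidence': 0.74} [ 0.1294 -0.0015]
{'uv': [289.1, 159.9], 'confidence': 0.9} [0.0099 0.0037]
```

View pics/wrist5.png

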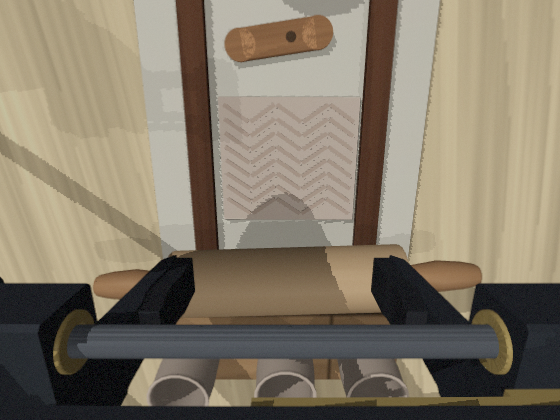

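```bash
python3 - <<'E'
from h import *
i={'fx': 328.828525257437,'fy': 328.828525257437,'cx': 282.608856734899,'cy': 213.47834458857204,'k1': -0.008226661594501417,'xyz':np.array([0.5028982412534253, 0.04631914947517315, 0.36326506235589007]),'attitude':np.array([2.8329048089638587,-0.2000337735978449,-0.032218471994983164])}
def L(n,p,q,z): print(n,sw(at_z(i,p,z)).round(4),sw(at_z(i,q,z)).round(4))
L("tips",(94,285),(481,277),.054);L("plate near",(225,220),(352,220),.015);L("plate far",(219,97),(360,97),.015)
# back tangent of barrel: predicted row for given s at mid
for s in(.12,.125,.13,.135):
    a=np.linspace(0,2*np.pi,200); print(s,min(proj(i,[*(B+(s+.035*np.cos(t))*U),.054+.035*np.sin(t)])[1] for t in a).round(1))
from station import cams
for c in("scene","side"):
    im=cams.capture(c);j=cams.camera_info(c);cv2.imwrite(f"pics/{c}6.png",im)
    for d in mark_of("pin_middle",c)[:1]: print(c,d,sw(at_z(j,d["uv"],.054)).round(4))
a=cv2.imread("pics/scene6.png")[140:250,180:330]; b=cv2.imread("pics/side6.png")[140:260,230:380]
f=lambda x:cv2.resize(x,(396*1,int(396*x.shape[0]/x.shape[1])),interpolation=2)
a,b=f(a),f(b);h=max(len(a),len(b));p=lambda x:cv2.copyMakeBorder(x,0,h-len(x),0,0,0)
cv2.imwrite("pics/both6.png",np.hstack([p(a),p(b)]))
E
```

```text
tips [ 0.1353 -0.2035] [0.1263 0.2051]
plate near [ 0.0758 -0.0677] [0.076  0.0741]
plate far [-0.0539 -0.0668] [-0.0536  0.0742]
0.12 238.3
0.125 242.7
0.13 247.1
0.135 251.4
scene {'uv': [201.0, 196.5], 'confidence': 0.63} [0.2121 0.1314]
side {'uv': [307.5, 196.3], 'confidence': 0.68} [ 0.1316 -0.0032]
```

View pics/both6.png

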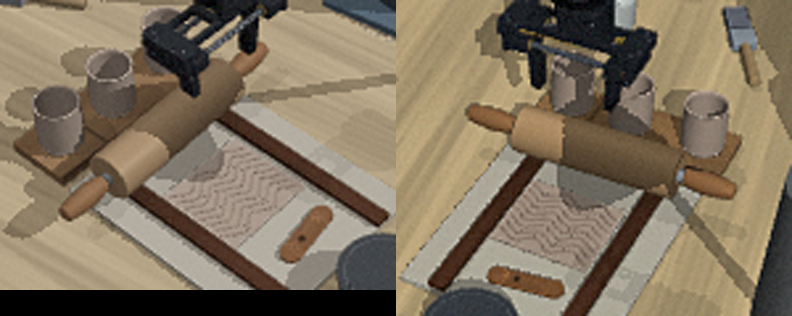

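The pin's middle is at s≈0.130 to 0.131 by four measures. The barrel clears the plate by about 20 mm and the plank by about 26 mm, and it is 1.3° off square. The tool is clear of everything, so I'm handing in.

```bash
python3 -c "
from station import *
print(ticket.close_job(), manip.state()['clock'])"
```

```text
the job is handed in; nothing more can be done
the job is handed in; nothing more can be done
```

I rolled the pin off the plate and into the space in front of the plank with seven short strokes, and handed the job in about 20 s into the 51 s. Both fingertips stroked only the crest of the barrel, pressing about 15 to 28 N. I then lifted the arm clear.

**Last checks:**
- **Position:** the wrist picture and the side camera put the pin's middle 129 to 132 mm from the board's centre, toward the plank. The plate's near edge is at 76 mm and the plank's edge at about 190 to 195 mm. That leaves the barrel about 20 mm clear of the plate and about 26 mm clear of the plank.
- **Plate and surroundings:** the whole plate is uncovered. The cups, the plank and the rib looked undisturbed.
- **Squareness:** the pin lies across both strips about 1.3° off square. It started about 1.6° off, and I did not try to correct the rest.

**What disagreed or went unchecked:**
- The network gave a false position for the pin in the last scene picture (212 mm, confidence 0.63). The picture itself contradicts it, so I ignored it.
- The plank's edge was hidden in the last wrist view, so its position comes from the first pictures.
- I took no separate pair of pictures to confirm the pin was still; the last wrist and side readings, a moment apart, agreed to about 2 mm.

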